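# Settle a rolling glazed roller on its board and shelve it

### The arm

A 6-joint arm with a two-finger parallel gripper is mounted at the origin on the work surface. World frame = base frame: x ahead of the robot, y to its left, z up, the work surface at z = 0. Lengths are in m, angles in rad, forces in N, time in s.
With the tool pointing down it reaches from about 0.25 to 0.775 m from the base axis. Payload 4 kg.
Tool frame: the origin (TCP) lies midway between the tips of the shut fingers; the grasp point (between the pads) lies 19 mm behind it; z points along the fingers, y is the line along which they close (so a half turn about z gives the same grasp; the last joint's range is limited). The gripper opens to 94 mm and grips with 3 to 60 N. Pads are 16 mm wide; open, the fingers measure 119 mm over their backs; the gripper's body (75 mm by 177 mm) begins 78 mm behind the grasp point.
Start: joints at [-1.231, 0.087, 1.371, -0, 1.684, -0.103], TCP at [0.236, -0.497, 0.206] pointing down, gripper open.
Joint ranges: [-3.1, 3.1], [-0.76, 2.03], [0.27, 2.55], [-1.08, 4.22], [0.17, 2.65], [-2.57, 2.57]. Speed limits (rad/s): [2.79, 2.79, 3.14, 3.14, 3.14, 3.14].

### API

Orientations are given as [roll, pitch, yaw] about the fixed x, y, z axes, in that order (R = Rz(yaw) Ry(pitch) Rx(roll)).
In Python, from bench import robot gives the robot as it stands. The module is installed in compiled form; this text tells all that it offers.
- The arm moves only by the tool arm_command, never from a script. Its argument "targets" is a list of rows, each a list of 4 numbers: the shift along the world's x, y, z as a fraction of full scale, then the turn about the world's z as a fraction of full scale. A call has 1 to 8 rows; each row is the pose to reach, as a shift and turn from the pose commanded when the call began; what a row does not reach only later rows make up. Full scale, the value 1, is 0.5 m for a shift and 120 degrees for a turn. A row lasts 1/12 s, in which the tool goes at most 41.7 mm and 7.16 degrees, less where a joint would pass 70% of its speed; a pose out of reach is approached as far as the arm can. A call with a number of a shift or a turn outside -1 to 1 is refused whole. A call with a gripper value outside its range is refused whole. "claw" is the closure, from 0 (fully open) to 1 (shut), set as the call begins (left out, the last holds). The fingers move at their own pace and stop on an object; the grip force is fixed at half the most. Time passes only in rows, so rows that repeat a pose let the fingers close. It gives the time, the measured TCP pose, the force, the opening and the grip force at its end, in the units of the state.
- robot.get_obs(): the state, without advancing time (a new reading comes with each control period).
- robot.snapshot(name): name is "scene" or "top" or "wrist"; returns the picture (384x512x3 uint8, red, green, blue); there is no depth.
- robot.camera_info(name): a dict with "vfov" (degrees; the focal length in pixels is half the picture's height over the tangent of half this angle, whatever the lens; pixels are square), "cx", "cy" (the principal point, pixels), "extrinsics" (4x4, takes a point from camera to world coordinates); the wrist camera has in their place "T_tool_cam" (4x4, takes a point from camera to tool coordinates, whose origin is the TCP and whose axes are the flange's). Camera axes: x right, y up, looking along -z (the intrinsics and any distortion apply to the point x, -y, -z); pixel columns grow to the right and rows downward; lengths in m; the calibration is good to about 2 mm. The wrist camera is an equidistant fisheye: a pixel r from the principal point sees the ray r / f radians off the axis. A picture is of the moment at which its call begins: read the wrist's pose just before it. camera_info takes no time and is no camera call.
- robot.close_job(): hands the job in; it is judged then, once.
The state is a dict: "time": time; "joint_positions": joint angles; "qvel": joint speeds; "joint_torque": joint torques, N m; "tool_pos": TCP position; "ee_rot": TCP orientation; "wrist_force": force on the tool from outside, world axes, zero at the start; "wrist_torque": the same for the moment, N m; "width": finger opening in m; "finger_force": force on a finger pad.
Only numpy, scipy, OpenCV 4.12 (cv2) and the standard library are available. Lean on these libraries where they do the work, as an engineer would, in place of code of your own. Each camera call takes 0.05 s, during which the arm holds its last target. There are 200 camera calls.

### The job

Lift the carrying board by its handle bar and, by tilting it, bring the freshly glazed clay roller from near one end to the middle of the board; keep it settled there for three seconds in the air, then set the board gently and squarely on the middle of the kiln shelf with the roller still in the middle and at rest, and let go. Never touch the roller with the robot or let it run against an end stop or leave the board, and leave the mug, the hammer and the tile stack alone.

Things in the scene. Friction and masses are not known exactly. Their poses are not given: they have to be found in the camera images.
- board: Plywood carrying board, nominally 0.36 kg with its bar, on the bench. Origin: centre of its underside; z up; 340 mm long in its y, 116 mm wide in x (140 mm over the two handle posts at its middle, each 137 mm tall). Side strips 22 mm tall, 96 mm apart, guide the roller along y; an end stop 40 mm tall closes each end. Turning it by +t rad about its x raises its +y end.
- handle (a point): Centre of the handle bar, 125 mm above the board's underside over its middle; board axes. The bar runs along x, 114 mm between the posts, flat-sided, 16 mm thick in y, 24 mm tall. Grip it from above, fingers closing along the board's y, with 40 N or more. It turns in rubber bushes about x (spring, 8 N m/rad nominal, damped): held, the board sags to the roller's side; turning the gripper tilts it.
- board_floor (a point): Middle of the board's flat floor, 8 mm above its underside; board axes. The roller's centre rides 34 mm above it. End stop faces at y = +-160 mm, so the roller touches one when its centre is 126 mm away. Held by the bar, board and roller together resist tilting with about 8.8 N m/rad (bushes and weight), so 10 mm off the middle sags it by about 0.0056 rad.
- roller: Glazed clay roller: solid cylinder, radius 34 mm, length 88 mm, nominally 0.50 kg (+-25 %). Origin: its centre; its own x is its axis, along the board's x, so it rolls along the board's y. Starts at rest 60 to 90 mm off the middle towards board +y. Tilted by t rad it accelerates at 2/3 x 9.8 t downhill, minus 2/3 of the board acceleration; rolling friction takes about 0.015 rad of tilt.
- stand: Kiln shelf, fixed: a level slab 180 mm (its x) by 360 mm (its y) by 20 mm on four short props, top 60 mm above the bench. Origin: on the bench under its centre; z up. The board belongs centred on it with its long side along the shelf's long side, either way round.
- stand_top (a point): Centre of the kiln shelf's top face; same axes as the shelf.
- mug: Orange mug, 80 mm wide and 95 mm tall, to be left alone. Origin: centre of its underside.
- hammer: Hammer with a wooden handle, 260 mm long, lying flat, to be left alone. Origin near its middle, on its underside.
- tiles: Stack of four square tiles, 100 x 100 x 36 mm, to be left alone. Origin: centre of its underside.
Not all that is in view belongs to the job. What is shaped like the roller but black is not meant.

How it is judged:
On the way:
1. the board is carried in the air, at least 25 mm above the bench and off the shelf, and the roller stays within 25 mm of the middle for 2.5 s (height (world z) of board above 0.025 m and contact force between board and stand below 0.05 N and y of roller in the frame of board between -0.025 and 0.025 m), for 2.5 s.
At the end, for the whole second after the job is handed in: The board stands flat on the kiln shelf, its centre within 30 mm of the shelf's centre and its long side within 0.17 rad of the shelf's long side; the roller lies on the board floor within 30 mm of the board's middle, practically at rest (under 15 mm/s); the board is let go (horizontal distance between board and stand below 0.03 m and angle between the y axis of board and the y axis of stand, either way round below 0.17 rad and z of board in the frame of stand_top below 0.006 m and angle between board's own z axis and vertical below 0.03 rad and contact force between board and stand above 1 N and y of roller in the frame of board between -0.03 and 0.03 m and z of roller in the frame of board below 0.048 m and linear speed of roller below 0.015 m/s and linear speed of board below 0.01 m/s); the robot touches nothing.
It fails at once if the roller reaches an end stop or leaves the board floor (y of roller in the frame of board above 0.1255 m or y of roller in the frame of board below -0.1255 m or z of roller in the frame of board above 0.057 m).
It fails at once if the robot touches the roller (contact force between any of the fingers, the arm and roller above 0.1 N).
It fails at once if the board is tipped by more than 0.35 rad (angle between board's own z axis and vertical above 0.35 rad).
It fails at once if the board is slammed onto the shelf (over 60 N) (contact force between board and stand above 60 N).
It fails at once if the mug, hammer or tile stack is moved by more than 30 mm (distance of any of mug, hammer, tiles from where it was at the start of the episode above 0.03 m).
It also fails if it takes over 72 s, if anything falls off the work surface, if the arm or the gripper's body presses on something with over 40 N, if the wrist force passes 120 N, or if a joint passes its speed limit or range.

## Working session

There is one attempt and no reset: what is moved stays moved. The work goes in short steps, Python scripts to look and compute and a tool call to move; the robot and the scene stay as the last step left them, time stands still between calls to the robot, and variables do not carry over. Pictures are saved under pics/ and viewed, at most 10 in all, crops included, and the job is handed in when it is done.

Besides the shell and the picture viewer there is one more tool, called after "Emit:" as name(argument=value, ...), one argument or row to a line, values as JSON. arm_command: Moves the arm, as the interface text tells. Shift numbers are shares of 0.5 m and turn numbers shares of 120 degrees, none past 1 either way. Its arguments: {"type":"object","properties":{"targets":{"type":"array"},"claw":{"type":"number"}},"required":["targets"]}

```bash
mkdir -p pics; python3 - <<'E'
from bench import robot
import cv2, numpy as np
np.set_printoptions(precision=4,suppress=True)
for n in ("scene","top"):
    cv2.imwrite(f"pics/{n}0.png",robot.snapshot(n)[:,:,::-1])
    c=robot.camera_info(n); print(n,c)
print(robot.camera_info("wrist"))
o=robot.get_obs(); print(o['time'],o['tool_pos'],o['ee_rot'],o['width'])
E
```

```text
scene {'vfov': 56.25059726856508, 'cx': 256.4376183785585, 'cy': 188.11115475385145, 'extrinsics': array([[-0.1295, -0.5398,  0.8318,  1.3083],
       [ 0.9914, -0.0844,  0.0996,  0.1059],
       [ 0.0164,  0.8376,  0.5461,  0.5967],
       [ 0.    ,  0.    ,  0.    ,  1.    ]])}
top {'vfov': 53.43167665304156, 'cx': 258.40586255281863, 'cy': 192.25916138468497, 'extrinsics': array([[ 0.0016,  0.9864, -0.1645,  0.397 ],
       [-0.9999,  0.0044,  0.0163,  0.0272],
       [ 0.0168,  0.1644,  0.9862,  1.0496],
       [ 0.    ,  0.    ,  0.    ,  1.    ]])}
{'vfov': 65.70646984690485, 'cx': 257.39889759019536, 'cy': 186.48286481781, 'T_tool_cam': array([[-0.0001,  0.963 ,  0.2693,  0.0785],
       [ 1.    ,  0.    ,  0.0004,  0.0002],
       [ 0.0004,  0.2693, -0.963 , -0.1779],
       [ 0.    ,  0.    ,  0.    ,  1.    ]])}
0.1 [ 0.2355 -0.4965  0.2045] [-3.1397 -0.0002  0.4428] 0.0940973465772414
```

View pics/top0.png

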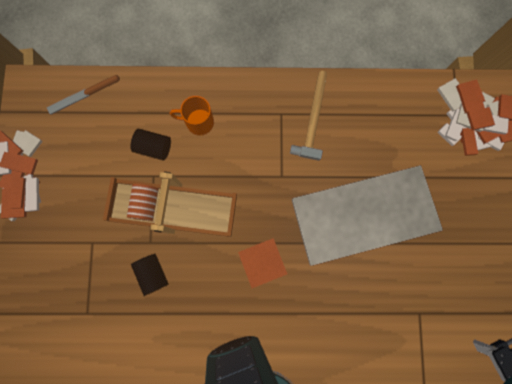

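View pics/scene0.png

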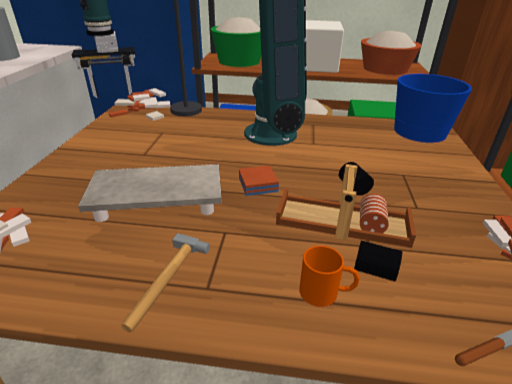

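```bash
python3 - <<'E'
import cv2
im=cv2.imread("pics/top0.png")
a=cv2.resize(im[165:245,95:250],None,fx=5,fy=5,interpolation=cv2.INTER_CUBIC)
cv2.imwrite("pics/crop0.png",a)
for p in [(115,205),(190,210),(161,190),(142,202),(108,200),(234,215),(200,192),(200,232),(160,250),(350,215)]:
    print(p,cv2.cvtColor(im,cv2.COLOR_BGR2HSV)[p[1],p[0]])
E
```

```text
(115, 205) [ 18 114 166]
(190, 210) [ 18 113 171]
(161, 190) [ 17 134 166]
(142, 202) [  9  89 163]
(108, 200) [ 13 172 132]
(234, 215) [ 14 159 106]
(200, 192) [ 13 169 127]
(200, 232) [ 13 163 125]
(160, 250) [ 15 152 131]
(350, 215) [ 20  33 138]
```

View pics/crop0.png

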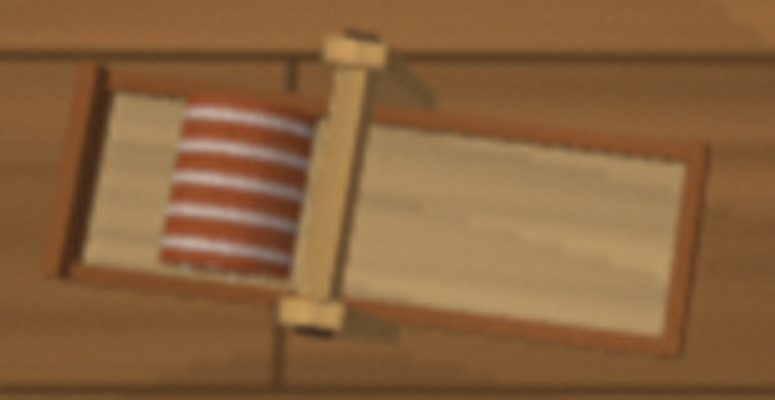

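```bash
cat > h.py <<'E'
from bench import robot
import cv2, numpy as np
np.set_printoptions(precision=4,suppress=True)
def ray(n,u,v,z):
    c=robot.camera_info(n); f=192/np.tan(np.radians(c['vfov'])/2); E=c['extrinsics']
    d=E[:3,:3]@np.array([(u-c['cx'])/f,-(v-c['cy'])/f,-1]); o=E[:3,3]
    return (o+d*(z-o[2])/d[2])[:2]
def crop(u,v): return 95+(u+.5)/5-.5,165+(v+.5)/5-.5
E
python3 - <<'E'
from h import *
T=lambda u,v,z: ray("top",*crop(u,v),z)
a,b=T(357,50,.137),T(312,314,.137); print("posts",a,b,np.linalg.norm(a-b),"mid",(a+b)/2)
d=a-b; x=d/np.linalg.norm(d); y=np.array([-x[1],x[0]]); print("board yaw (x axis)",np.degrees(np.arctan2(x[1],x[0])), "y",y)
m=(a+b)/2
for n,p in dict(L1=T(113,92,.008),L2=T(82,265,.008),R1=T(706,145,.04),R2=T(682,355,.04),Lt1=T(83,65,.04),Lt2=T(45,275,.04),rol=T(238,185,.042)).items(): print(n,p,"board",(p-m)@x,(p-m)@y)
im=cv2.imread("pics/top0.png"); h=cv2.cvtColor(im,cv2.COLOR_BGR2HSV)
k=((h[...,1]<70)&(h[...,2]>90)).astype('uint8'); k[:160]=0;k[270:]=0;k[:,:280]=0;k[:,450:]=0
c=max(cv2.findContours(k,0,2)[0],key=cv2.contourArea)
P=np.array([ray("top",*q,.06) for q in c[:,0].astype(float)],'float32')
r=cv2.minAreaRect(P); print("stand",r, cv2.boxPoints(r))
E
```

```text
posts [0.5918 0.2372] [0.4634 0.2532] 0.12938133820105355 mid [0.5276 0.2452]
board yaw (x axis) -7.11332617359436 y [0.1238 0.9923]
L1 [0.5949 0.4002] board 0.04761746837376731 0.16210150856256966
L2 [0.499 0.411] board -0.04885294563944949 0.16095835671367362
R1 [0.5614 0.0711] board 0.055168282020948214 -0.16856177024649346
R2 [0.4494 0.0825] board -0.05736094760865011 -0.1711728116791893
Lt1 [0.6035 0.4056] board 0.05546171254262406 0.16857984495068215
Lt2 [0.4905 0.4182] board -0.05816296161294981 0.16708719499470187
rol [0.5385 0.3189] board 0.0017420010341066905 0.0745193942411562
stand ((0.5058193802833557, -0.272019624710083), (0.17969383299350739, 0.3604963421821594), 14.732479095458984) [[ 0.3731 -0.1205]
 [ 0.4648 -0.4692]
 [ 0.6386 -0.4235]
 [ 0.5469 -0.0748]]
```

Emit:
arm_command(
  targets=[
    [0.26, 0.6, 0.04, -0.271],
    [0.26, 0.6, 0.04, -0.271],
    [0.26, 0.6, 0.04, -0.271],
    [0.26, 0.6, 0.04, -0.271],
    [0.26, 0.6, 0.04, -0.271],
    [0.26, 0.6, 0.04, -0.271],
    [0.26, 0.6, 0.04, -0.271],
    [0.26, 0.6, 0.04, -0.271],
  ],
  claw=0,
)

```text
time: 0.77
tool_pos: [0.3657, -0.1949, 0.2253]
ee_rot: [-3.141, 0.0, -0.125]
wrist_force: [1.2, -0.6, 0.3]
width: 0.0942
finger_force: 0.0
```

Emit:
arm_command(
  targets=[
    [0.26, 0.6, 0, 0],
    [0.26, 0.6, 0, 0],
    [0.26, 0.6, 0, 0],
    [0.26, 0.6, 0, 0],
    [0.26, 0.6, 0, 0],
    [0.26, 0.6, 0, 0],
    [0.26, 0.6, 0, 0],
    [0.26, 0.6, 0, 0],
  ],
)

```text
time: 1.43
tool_pos: [0.4958, 0.1058, 0.2249]
ee_rot: [-3.141, 0.001, -0.123]
wrist_force: [1.4, -1.5, 0.6]
width: 0.0941
finger_force: 0.0
```

Emit:
arm_command(
  targets=[
    [0.06, 0.28, 0, 0],
    [0.06, 0.28, 0, 0],
    [0.06, 0.28, 0, 0],
    [0.06, 0.28, 0, 0],
    [0.06, 0.28, 0, 0],
    [0.06, 0.28, 0, 0],
  ],
)

```text
time: 1.93
tool_pos: [0.5252, 0.2435, 0.2244]
ee_rot: [3.14, 0.002, -0.123]
wrist_force: [-0.1, -0.1, -0.3]
width: 0.0936
finger_force: 0.0
```

```bash
cat >> h.py <<'E'
from scipy.spatial.transform import Rotation as Ro
def wray(u,v,z):
    o=robot.get_obs(); c=robot.camera_info("wrist"); f=192/np.tan(np.radians(c['vfov'])/2)
    w=np.eye(4); w[:3,:3]=Ro.from_euler('xyz',o['ee_rot']).as_matrix(); w[:3,3]=o['tool_pos']; E=w@c['T_tool_cam']
    du,dv=u-c['cx'],v-c['cy']; r=np.hypot(du,dv); t=r/f
    d=E[:3,:3]@np.array([np.sin(t)*du/r,-np.sin(t)*dv/r,-np.cos(t)]); p=E[:3,3]
    return (p+d*(z-p[2])/d[2])[:2]
E
python3 - <<'E'
from h import *
o=robot.get_obs(); print(o['tool_pos'],o['ee_rot'],o['joint_positions'])
cv2.imwrite("pics/w0.png",robot.snapshot("wrist")[:,:,::-1])
E
```

```text
[0.5252 0.2435 0.2244] [ 3.1398  0.0018 -0.1229] [ 0.3367  0.1512  1.2629 -0.0008  1.7299  2.0302]
```

View pics/w0.png

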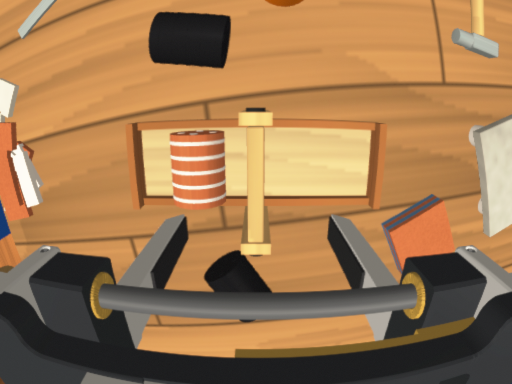

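```bash
python3 - <<'E'
from h import *
a,b=wray(256,117.5,.137),wray(256,248,.137); x=(a-b)/np.linalg.norm(a-b); y=np.array([-x[1],x[0]]); m=(a+b)/2
print(a,b,np.linalg.norm(a-b),m,np.arctan2(x[1],x[0]))
p=wray(198,168,.042);print((p-m)@x,(p-m)@y)
E
```

```text
[0.5925 0.2351] [0.4661 0.2511] 0.12744994541160573 [0.5293 0.2431] -0.12593692222515743
-0.0024508318290480777 0.07320761556589546
```

Emit:
arm_command(
  targets=[
    [0.006, 0.002, -0.06, 0],
    [0.006, 0.002, -0.12, 0],
    [0.006, 0.002, -0.18, 0],
    [0.006, 0.002, -0.22, 0],
    [0.006, 0.002, -0.235, 0],
    [0.006, 0.002, -0.235, 0],
  ],
)

```text
time: 2.48
tool_pos: [0.5272, 0.2418, 0.1057]
ee_rot: [3.139, 0.004, -0.127]
wrist_force: [-0.1, -0.0, 0.4]
width: 0.094
finger_force: 0.0
```

Emit:
arm_command(
  targets=[
    [0, 0, 0, 0],
    [0, 0, 0, 0],
    [0, 0, 0, 0],
    [0, 0, 0, 0],
    [0, 0, 0, 0],
    [0, 0, 0, 0],
    [0, 0, 0, 0],
    [0, 0, 0, 0],
  ],
  claw=1,
)

```text
time: 3.15
tool_pos: [0.5287, 0.2441, 0.1081]
ee_rot: [3.142, -0.0, -0.125]
wrist_force: [0.9, 0.2, 0.6]
width: 0.0443
finger_force: 0.0
```

Emit:
arm_command(
  targets=[
    [0, 0, 0, 0],
    [0, 0, 0, 0],
    [0, 0, 0, 0],
    [0, 0, 0, 0],
    [0, 0, 0, 0],
    [0, 0, 0, 0],
    [0, 0, 0, 0],
  ],
)

```text
time: 3.73
tool_pos: [0.5287, 0.2445, 0.1079]
ee_rot: [-3.141, -0.0, -0.125]
wrist_force: [0.1, 2.3, -1.6]
width: 0.0156
finger_force: 30.0
```

Emit:
arm_command(
  targets=[
    [0.004, 0.03, 0, 0],
    [0.011, 0.089, 0, 0],
    [0.02, 0.159, 0, 0],
    [0.027, 0.218, 0, 0],
    [0.03, 0.238, 0, 0],
    [0.03, 0.238, 0, 0],
    [0.03, 0.238, 0, 0],
    [0.03, 0.238, 0, 0],
  ],
)

```text
time: 4.4
tool_pos: [0.5436, 0.3639, 0.108]
ee_rot: [-3.139, 0.0, -0.125]
wrist_force: [0.4, 4.6, -1.0]
width: 0.0159
finger_force: 30.0
```

```bash
python3 - <<'E'
from h import *
o=robot.get_obs(); print(o['time'],o['tool_pos'],o['ee_rot'],o['wrist_force'],o['width'])
t=robot.snapshot("top")[:,:,::-1]; w=robot.snapshot("wrist")[:,:,::-1]; robot.snapshot("scene")
t2=robot.snapshot("top")[:,:,::-1]
cv2.imwrite("pics/t1.png",t);cv2.imwrite("pics/w1.png",w);cv2.imwrite("pics/t2.png",t2)
cv2.imwrite("pics/c1.png",np.hstack([t[130:330,:256],w[:200,110:410]]))
E
```

```text
4.4 [0.5436 0.3639 0.108 ] [-3.1386  0.0001 -0.1246] [ 0.4247  4.6023 -0.9722] 0.015922136616892388
```

View pics/c1.png

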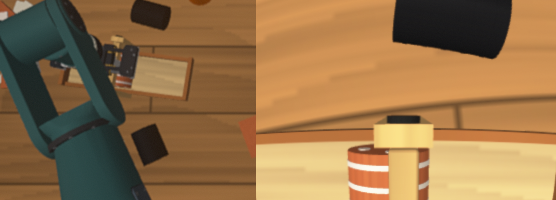

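```bash
cat >> h.py <<'E'
def roller(img,dbg=False):
    """board-frame y of roller from the wrist picture (bgr), board held at TCP"""
    o=robot.get_obs(); yaw=o['ee_rot'][2]; ydir=np.array([-np.sin(yaw),np.cos(yaw)])
    h=cv2.cvtColor(img,cv2.COLOR_BGR2HSV); H,S,V=[h[...,i].astype(int) for i in range(3)]
    out=[]
    for r in range(152,200,3):
        k=np.where(((H[r]<=9)|(H[r]>170))&(S[r]>110)&(V[r]>70))[0]; k=k[(k>100)&(k<420)]
        if len(k)<15: continue
        e=[(wray(u,r,.042)-o['tool_pos'][:2])@ydir for u in (k.min()-.5,k.max()+.5)]
        out.append((r,k.min(),k.max(),e[0],e[1],(e[0]+e[1])/2))
    out=np.array(out)
    if dbg: print(out)
    return np.median(out[:,5]),np.median(out[:,3]-out[:,4])
E
python3 - <<'E'
from h import *
w=cv2.imread("pics/w1.png"); h=cv2.cvtColor(w,cv2.COLOR_BGR2HSV)
print([tuple(h[165,u]) for u in range(190,300,6)])
print(roller(w,True)); print(roller(cv2.imread("pics/w0.png")))
E
```

```text
[(np.uint8(21), np.uint8(102), np.uint8(239)), (np.uint8(21), np.uint8(103), np.uint8(239)), (np.uint8(20), np.uint8(48), np.uint8(238)), (np.uint8(21), np.uint8(20), np.uint8(248)), (np.uint8(20), np.uint8(22), np.uint8(249)), (np.uint8(17), np.uint8(34), np.uint8(246)), (np.uint8(12), np.uint8(91), np.uint8(233)), (np.uint8(10), np.uint8(119), np.uint8(221)), (np.uint8(10), np.uint8(134), np.uint8(231)), (np.uint8(18), np.uint8(133), np.uint8(228)), (np.uint8(20), np.uint8(129), np.uint8(233)), (np.uint8(20), np.uint8(129), np.uint8(236)), (np.uint8(20), np.uint8(126), np.uint8(240)), (np.uint8(21), np.uint8(126), np.uint8(243)), (np.uint8(17), np.uint8(41), np.uint8(207)), (np.uint8(15), np.uint8(52), np.uint8(180)), (np.uint8(21), np.uint8(103), np.uint8(238)), (np.uint8(21), np.uint8(103), np.uint8(237)), (np.uint8(21), np.uint8(104), np.uint8(238))]
[[152.     210.     278.       0.04    -0.0175   0.0112]]
(np.float64(0.011236643084452899), np.float64(0.05753660458043301))Traceback (most recent call last):
  File "<stdin>", line 4, in <module>
  File "h.py", line 28, in roller
    return np.median(out[:,5]),np.median(out[:,3]-out[:,4])
                     ~~~^^^^^
IndexError: too many indices for array: array is 1-dimensional, but 2 were indexed
```

```bash
sed -i 's/k=np.where(((H.*$/k=np.where((H[r]<=17)|(S[r]<80))[0]; k=k[(k>160)\&(k<350)]/' h.py
python3 - <<'E'
from h import *
print(roller(cv2.imread("pics/w1.png"),True))
w=robot.snapshot("wrist")[:,:,::-1]; cv2.imwrite("pics/w2.png",w); print(roller(w))
o=robot.get_obs();print(o['time'])
E
```

```text
[[152.     201.     283.       0.0477  -0.0217   0.013 ]
 [155.     201.     283.       0.0478  -0.0217   0.013 ]
 [158.     201.     283.       0.0479  -0.0218   0.0131]
 [161.     201.     282.       0.048   -0.021    0.0135]
 [164.     201.     282.       0.0481  -0.021    0.0135]
 [167.     202.     282.       0.0474  -0.0211   0.0131]
 [170.     202.     282.       0.0475  -0.0211   0.0132]
 [173.     202.     282.       0.0476  -0.0212   0.0132]
 [176.     202.     282.       0.0477  -0.0212   0.0132]
 [179.     202.     282.       0.0478  -0.0213   0.0133]
 [182.     202.     282.       0.048   -0.0214   0.0133]
 [185.     203.     282.       0.0472  -0.0214   0.0129]
 [188.     203.     282.       0.0474  -0.0215   0.0129]
 [191.     203.     282.       0.0475  -0.0215   0.013 ]
 [194.     203.     282.       0.0476  -0.0216   0.013 ]
 [197.     203.     282.       0.0478  -0.0217   0.0131]]
(np.float64(0.01309541440807735), np.float64(0.06908667542188837))
(np.float64(0.015827827569206924), np.float64(0.06917405382047423))
4.65
```

Emit:
arm_command(
  targets=[
    [0, 0, 0, 0],
    [0, 0, 0, 0],
    [0, 0, 0, 0],
    [0.004, 0.032, 0, 0],
    [0.008, 0.064, 0, 0],
    [0.008, 0.064, 0, 0],
    [0.008, 0.064, 0, 0],
    [0.008, 0.064, 0, 0],
  ],
)

```text
time: 5.32
tool_pos: [0.5483, 0.3941, 0.108]
ee_rot: [3.141, -0.001, -0.126]
wrist_force: [2.0, 1.4, -1.1]
width: 0.016
finger_force: 30.0
```

```bash
cat > m.py <<'E'
from h import *
o=robot.get_obs(); print(o['time'],o['tool_pos'],o['ee_rot'],o['wrist_force'],o['wrist_torque'],o['width'])
for i in range(3):
    w=robot.snapshot("wrist")[:,:,::-1]; print(roller(w)); 
cv2.imwrite("pics/wl.png",w)
E
python3 m.py
```

```text
5.3167 [0.5483 0.3941 0.108 ] [ 3.1408 -0.001  -0.1256] [ 1.9522  1.4194 -1.1377] [ 0.1934 -0.2833 -0.0712] 0.01595161588126825
(np.float64(-0.0014621713174786388), np.float64(0.06909799442432714))
(np.float64(-0.0014632466003858778), np.float64(0.06909966269663464))
(np.float64(-0.0014689838153126127), np.float64(0.06908991272370274))
```

Emit:
arm_command(
  targets=[
    [0, 0, 0.002, 0],
    [0, 0, 0.006, 0],
    [0, 0, 0.012, 0],
    [0, 0, 0.02, 0],
    [0, 0, 0.028, 0],
    [0, 0, 0.036, 0],
    [0, 0, 0.042, 0],
    [0, 0, 0.044, 0],
  ],
)

```text
time: 6.13
tool_pos: [0.5479, 0.3953, 0.1311]
ee_rot: [-3.141, -0.001, -0.125]
wrist_force: [-0.8, 0.6, -9.6]
width: 0.0156
finger_force: 30.0
```

```bash
python3 m.py
```

```text
6.1333 [0.5479 0.3953 0.1311] [-3.1408 -0.0011 -0.1247] [-0.8001  0.552  -9.5925] [ 0.0411 -0.0878 -0.0162] 0.015595949826836012
(np.float64(-0.0010180671343465088), np.float64(0.07567939909035006))
(np.float64(-0.0010449879602070118), np.float64(0.07543667478821564))
(np.float64(-0.0010858143449013011), np.float64(0.07544378283534252))
```

Emit:
arm_command(
  targets=[
    [0, 0, 0.006, 0],
    [0, 0, 0.018, 0],
    [0, 0, 0.034, 0],
    [0, 0, 0.052, 0],
    [0, 0, 0.07, 0],
    [0, 0, 0.086, 0],
    [0, 0, 0.096, 0],
    [0, 0, 0.1, 0],
  ],
)

```text
time: 6.95
tool_pos: [0.5483, 0.3954, 0.1823]
ee_rot: [-3.14, -0.003, -0.125]
wrist_force: [0.9, 0.4, -8.5]
width: 0.0153
finger_force: 30.0
```

```bash
sed -i "s/r,.042)/r,o['tool_pos'][2]-.066)/" h.py; python3 m.py
```

```text
6.95 [0.5483 0.3954 0.1823] [-3.1396 -0.0026 -0.1248] [ 0.8566  0.4197 -8.5166] [ 0.028  -0.063   0.0217] 0.015304341917175413
(np.float64(-0.0009144005817833239), np.float64(0.06910272119575125))
(np.float64(-0.000977048634758268), np.float64(0.06913679463912592))
(np.float64(-0.0010326020018109408), np.float64(0.06913017980708477))
```

Emit:
arm_command(
  targets=[
    [0, 0, 0, 0],
    [0, 0, 0, 0],
    [0, 0, 0, 0],
    [0, 0, 0, 0],
    [0, 0, 0, 0],
    [0, 0, 0, 0],
    [0, 0, 0, 0],
    [0, 0, 0, 0],
  ],
)

```text
time: 7.77
tool_pos: [0.5477, 0.395, 0.18]
ee_rot: [3.142, -0.0, -0.125]
wrist_force: [-0.4, 0.1, -10.1]
width: 0.0157
finger_force: 30.0
```

Emit:
arm_command(
  targets=[
    [0, 0, 0, 0],
    [0, 0, 0, 0],
    [0, 0, 0, 0],
    [0, 0, 0, 0],
    [0, 0, 0, 0],
    [0, 0, 0, 0],
    [0, 0, 0, 0],
    [0, 0, 0, 0],
  ],
)

```text
time: 8.43
tool_pos: [0.5477, 0.395, 0.18]
ee_rot: [3.141, -0.0, -0.125]
wrist_force: [0.3, 0.9, -9.9]
width: 0.0156
finger_force: 30.0
```

Emit:
arm_command(
  targets=[
    [0, 0, 0, 0],
    [0, 0, 0, 0],
    [0, 0, 0, 0],
    [0, 0, 0, 0],
    [0, 0, 0, 0],
    [0, 0, 0, 0],
    [0, 0, 0, 0],
    [0, 0, 0, 0],
  ],
)

```text
time: 9.1
tool_pos: [0.5477, 0.395, 0.18]
ee_rot: [3.142, -0.0, -0.125]
wrist_force: [-0.3, -0.7, -9.6]
width: 0.0156
finger_force: 30.0
```

Emit:
arm_command(
  targets=[
    [0, 0, 0, 0],
    [0, 0, 0, 0],
    [0, 0, 0, 0],
    [0, 0, 0, 0],
    [0, 0, 0, 0],
    [0, 0, 0, 0],
    [0, 0, 0, 0],
    [0, 0, 0, 0],
  ],
)

```text
time: 9.77
tool_pos: [0.5476, 0.395, 0.18]
ee_rot: [3.141, 0.0, -0.125]
wrist_force: [-0.4, -0.7, -9.4]
width: 0.0152
finger_force: 30.0
```

Emit:
arm_command(
  targets=[
    [0, 0, 0, 0],
    [0, 0, 0, 0],
    [0, 0, 0, 0],
    [0, 0, 0, 0],
    [0, 0, 0, 0],
    [0, 0, 0, 0],
    [0, 0, 0, 0],
    [0, 0, 0, 0],
  ],
)

```text
time: 10.43
tool_pos: [0.5477, 0.395, 0.18]
ee_rot: [3.142, 0.0, -0.125]
wrist_force: [0.3, -0.2, -8.4]
width: 0.0157
finger_force: 30.0
```

```bash
python3 m.py
```

```text
10.4333 [0.5477 0.395  0.18  ] [ 3.1415  0.     -0.1248] [ 0.2978 -0.2116 -8.3843] [ 0.0284 -0.0582  0.0498] 0.015656518857750802
(np.float64(-0.0010347457451534148), np.float64(0.06913087712356572))
(np.float64(-0.0012325163141950046), np.float64(0.06909387995454279))
(np.float64(-0.0014275750971286631), np.float64(0.06901384158566487))
```

Emit:
arm_command(
  targets=[
    [0, -0.001, 0.003, 0],
    [-0.0002, -0.003, 0.008, 0],
    [-0.0004, -0.006, 0.013, 0],
    [-0.0006, -0.01, 0.018, 0],
    [-0.001, -0.015, 0.022, 0],
    [-0.0013, -0.021, 0.026, 0],
    [-0.0018, -0.028, 0.029, 0],
    [-0.0023, -0.036, 0.03, 0],
  ],
)

```text
time: 11.25
tool_pos: [0.5466, 0.3767, 0.1956]
ee_rot: [-3.141, -0.001, -0.125]
wrist_force: [0.3, 0.1, -9.4]
width: 0.016
finger_force: 30.0
```

Emit:
arm_command(
  targets=[
    [-0.0006, -0.009, 0, 0],
    [-0.0012, -0.019, 0, 0],
    [-0.0019, -0.03, 0, 0],
    [-0.0026, -0.042, 0, 0],
    [-0.0035, -0.055, 0, 0],
    [-0.0043, -0.069, 0, 0],
    [-0.0053, -0.084, 0, 0],
    [-0.0063, -0.1, 0, 0],
  ],
)

```text
time: 11.92
tool_pos: [0.5433, 0.3262, 0.195]
ee_rot: [3.141, 0.0, -0.125]
wrist_force: [0.1, 0.1, -9.5]
width: 0.0157
finger_force: 30.0
```

Emit:
arm_command(
  targets=[
    [-0.0011, -0.017, 0, 0],
    [-0.0022, -0.035, 0, 0],
    [-0.0034, -0.054, 0, 0],
    [-0.0047, -0.074, 0, 0],
    [-0.006, -0.095, 0, 0],
    [-0.0074, -0.117, 0, 0],
    [-0.0088, -0.14, 0, 0],
    [-0.0103, -0.164, 0, 0],
  ],
)

```text
time: 12.58
tool_pos: [0.5381, 0.2438, 0.1951]
ee_rot: [3.142, -0.0, -0.125]
wrist_force: [-0.3, 0.0, -9.8]
width: 0.0157
finger_force: 30.0
```

Emit:
arm_command(
  targets=[
    [-0.0015, -0.024, 0, 0.0057],
    [-0.003, -0.048, 0, 0.0114],
    [-0.0045, -0.072, 0, 0.0172],
    [-0.006, -0.096, 0, 0.0229],
    [-0.0076, -0.12, 0, 0.0286],
    [-0.0091, -0.144, 0, 0.0343],
    [-0.0106, -0.168, 0, 0.04],
    [-0.0121, -0.192, 0, 0.0458],
  ],
)

```text
time: 13.25
tool_pos: [0.5319, 0.1477, 0.1952]
ee_rot: [3.141, -0.0, -0.029]
wrist_force: [0.2, 0.4, -9.2]
width: 0.0161
finger_force: 30.0
```

Emit:
arm_command(
  targets=[
    [-0.0015, -0.024, 0, 0.0057],
    [-0.003, -0.048, 0, 0.0114],
    [-0.0045, -0.072, 0, 0.0172],
    [-0.006, -0.096, 0, 0.0229],
    [-0.0076, -0.12, 0, 0.0286],
    [-0.0091, -0.144, 0, 0.0343],
    [-0.0106, -0.168, 0, 0.04],
    [-0.0121, -0.192, 0, 0.0458],
  ],
)

```text
time: 13.92
tool_pos: [0.5257, 0.0517, 0.1953]
ee_rot: [3.141, -0.001, 0.067]
wrist_force: [-0.8, 0.3, -8.7]
width: 0.016
finger_force: 30.0
```

Emit:
arm_command(
  targets=[
    [-0.0015, -0.024, 0, 0.0057],
    [-0.003, -0.048, 0, 0.0114],
    [-0.0045, -0.072, 0, 0.0172],
    [-0.006, -0.096, 0, 0.0229],
    [-0.0076, -0.12, 0, 0.0286],
    [-0.0091, -0.144, 0, 0.0343],
    [-0.0106, -0.168, 0, 0.04],
    [-0.0121, -0.192, 0, 0.0458],
  ],
)

```text
time: 14.58
tool_pos: [0.5195, -0.0442, 0.1953]
ee_rot: [3.141, -0.0, 0.163]
wrist_force: [0.6, -1.0, -9.6]
width: 0.016
finger_force: 30.0
```

Emit:
arm_command(
  targets=[
    [-0.0015, -0.024, 0, 0.0057],
    [-0.003, -0.048, 0, 0.0114],
    [-0.0045, -0.072, 0, 0.0172],
    [-0.006, -0.096, 0, 0.0229],
    [-0.0076, -0.12, 0, 0.0286],
    [-0.0091, -0.144, 0, 0.0343],
    [-0.0106, -0.168, 0, 0.04],
    [-0.0121, -0.192, 0, 0.0458],
  ],
)

```text
time: 15.25
tool_pos: [0.5134, -0.1401, 0.1953]
ee_rot: [3.141, -0.0, 0.259]
wrist_force: [-0.2, 0.1, -9.3]
width: 0.0163
finger_force: 30.0
```

Emit:
arm_command(
  targets=[
    [-0.0015, -0.023, 0, 0],
    [-0.0028, -0.045, 0, 0],
    [-0.0042, -0.066, 0, 0],
    [-0.0054, -0.086, 0, 0],
    [-0.0066, -0.105, 0, 0],
    [-0.0078, -0.123, 0, 0],
    [-0.0088, -0.14, 0, 0],
    [-0.0098, -0.156, 0, 0],
  ],
)

```text
time: 15.92
tool_pos: [0.5091, -0.2178, 0.1949]
ee_rot: [-3.142, 0.0, 0.259]
wrist_force: [0.0, -0.1, -8.7]
width: 0.0157
finger_force: 30.0
```

Emit:
arm_command(
  targets=[
    [-0.001, -0.015, 0, 0],
    [-0.0018, -0.029, 0, 0],
    [-0.0026, -0.042, 0, 0],
    [-0.0034, -0.054, 0, 0],
    [-0.0041, -0.065, 0, 0],
    [-0.0047, -0.074, 0, 0],
    [-0.0052, -0.082, 0, 0],
    [-0.0056, -0.089, 0, 0],
  ],
)

```text
time: 16.58
tool_pos: [0.5063, -0.2618, 0.195]
ee_rot: [-3.142, 0.0, 0.259]
wrist_force: [0.2, 0.4, -9.5]
width: 0.0159
finger_force: 30.0
```

Emit:
arm_command(
  targets=[
    [-0.0004, -0.006, 0, 0],
    [-0.0007, -0.011, 0, 0],
    [-0.0009, -0.015, 0, 0],
    [-0.0011, -0.018, 0, 0],
    [-0.0013, -0.02, 0, 0],
    [-0.0013, -0.021, 0, 0],
    [-0.0013, -0.021, 0, 0],
    [-0.0013, -0.021, 0, 0],
  ],
)

```text
time: 17.25
tool_pos: [0.5057, -0.2718, 0.195]
ee_rot: [-3.142, -0.0, 0.259]
wrist_force: [-0.1, -0.0, -8.8]
width: 0.0156
finger_force: 30.0
```

```bash
python3 m.py; cat > s.py <<'E'
from h import *
t=robot.snapshot("top")[:,:,::-1]; s=robot.snapshot("scene")[:,:,::-1]; w=cv2.imread("pics/wl.png")
import sys; n=sys.argv[1]
cv2.imwrite(f"pics/{n}.png",cv2.resize(np.vstack([np.hstack([t[130:330,200:456],s[100:300,60:316]]),w[:200]]),None,fx=1.5,fy=1.5))
E
python3 s.py p2
```

```text
17.25 [ 0.5057 -0.2718  0.195 ] [-3.1415 -0.0001  0.2591] [-0.1078 -0.0105 -8.8459] [ 0.0661  0.0298 -0.0121] 0.015630342122489326
(np.float64(-0.0014486464272011074), np.float64(0.06910142961227612))
(np.float64(-0.0014536885109988004), np.float64(0.06917621207546865))
(np.float64(-0.001458370886510076), np.float64(0.06917606901335588))
```

View pics/p2.png

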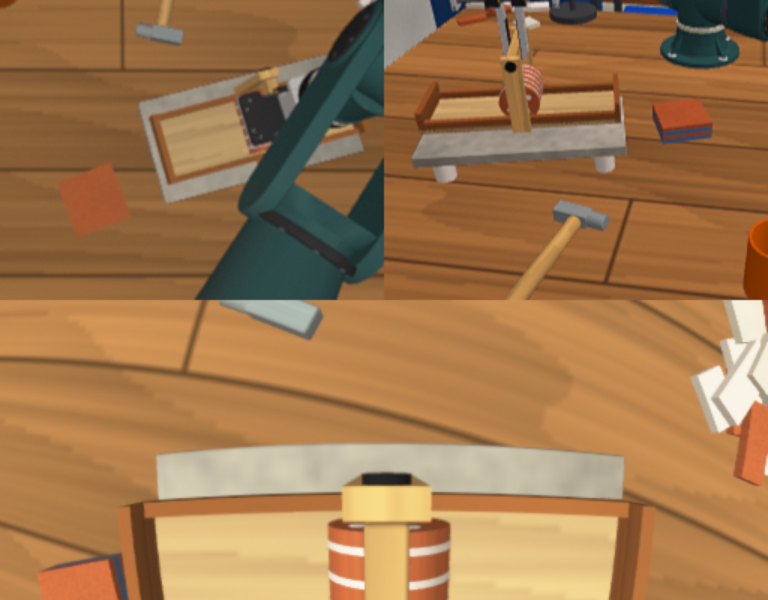

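Emit:
arm_command(
  targets=[
    [0, 0, -0.002, 0],
    [0, 0, -0.006, 0],
    [0, 0, -0.012, 0],
    [0, 0, -0.02, 0],
    [0, 0, -0.028, 0],
    [0, 0, -0.036, 0],
    [0, 0, -0.042, 0],
    [0, 0, -0.044, 0],
  ],
)

```text
time: 18.17
tool_pos: [0.5052, -0.2717, 0.1718]
ee_rot: [-3.14, 0.001, 0.259]
wrist_force: [-0.5, -0.8, -10.1]
width: 0.0157
finger_force: 30.0
```

Emit:
arm_command(
  targets=[
    [0, 0, -0.001, 0],
    [0, 0, -0.002, 0],
    [0, 0, -0.003, 0],
    [0, 0, -0.004, 0],
    [0, 0, -0.005, 0],
    [0, 0, -0.006, 0],
    [0, 0, -0.007, 0],
    [0, 0, -0.008, 0],
  ],
)

```text
time: 18.83
tool_pos: [0.5057, -0.272, 0.169]
ee_rot: [3.141, 0.0, 0.259]
wrist_force: [-0.5, 0.5, -9.8]
width: 0.0161
finger_force: 30.0
```

Emit:
arm_command(
  targets=[
    [0, 0, -0.001, 0],
    [0, 0, -0.002, 0],
    [0, 0, -0.003, 0],
    [0, 0, -0.004, 0],
    [0, 0, -0.004, 0],
    [0, 0, -0.004, 0],
  ],
)

```text
time: 19.33
tool_pos: [0.5057, -0.2719, 0.1679]
ee_rot: [3.141, -0.0, 0.259]
wrist_force: [-1.5, 1.6, -3.5]
width: 0.0159
finger_force: 30.0
```

Emit:
arm_command(
  targets=[
    [0, 0, -0.0005, 0],
    [0, 0, -0.001, 0],
    [0, 0, -0.001, 0],
    [0, 0, -0.001, 0],
  ],
)

```text
time: 19.67
tool_pos: [0.5057, -0.272, 0.1679]
ee_rot: [3.141, -0.001, 0.259]
wrist_force: [-4.1, 2.1, 3.2]
width: 0.0159
finger_force: 30.0
```

```bash
python3 m.py
```

```text
19.6667 [ 0.5057 -0.272   0.1679] [ 3.1406 -0.0008  0.259 ] [-4.0944  2.1387  3.1587] [ 0.5335  0.7445 -0.0089] 0.015903366837286395
(np.float64(-0.0015265820751522042), np.float64(0.06925170603234398))
(np.float64(-0.0015256921834288732), np.float64(0.0692520663055815))
(np.float64(-0.0015275208839242178), np.float64(0.06925181424160926))
```

Emit:
arm_command(
  targets=[
    [0, 0, 0, 0],
    [0, 0, 0, 0],
    [0, 0, 0, 0],
    [0, 0, 0, 0],
    [0, 0, 0, 0],
    [0, 0, 0, 0],
    [0, 0, 0, 0],
    [0, 0, 0, 0],
  ],
  claw=0,
)

```text
time: 20.48
tool_pos: [0.5057, -0.272, 0.1664]
ee_rot: [3.141, -0.0, 0.259]
wrist_force: [-0.1, -0.2, -0.3]
width: 0.0659
finger_force: 0.0
```

Emit:
arm_command(
  targets=[
    [0, 0, 0.01, 0],
    [0, 0, 0.03, 0],
    [0, 0, 0.06, 0],
    [0, 0, 0.1, 0],
    [0, 0, 0.14, 0],
    [0, 0, 0.18, 0],
    [0, 0, 0.2, 0],
    [0, 0, 0.2, 0],
  ],
)

```text
time: 21.15
tool_pos: [0.5068, -0.2727, 0.2708]
ee_rot: [3.136, -0.005, 0.259]
wrist_force: [-0.1, -0.8, 0.1]
width: 0.0937
finger_force: 0.0
```

Emit:
arm_command(
  targets=[
    [-0.06, 0.08, 0.02, 0],
    [-0.12, 0.16, 0.04, 0],
    [-0.18, 0.24, 0.04, 0],
    [-0.24, 0.32, 0.04, 0],
    [-0.3, 0.4, 0.04, 0],
    [-0.3, 0.4, 0.04, 0],
    [-0.3, 0.4, 0.04, 0],
    [-0.3, 0.4, 0.04, 0],
  ],
)

```text
time: 21.82
tool_pos: [0.3548, -0.0708, 0.2865]
ee_rot: [3.14, -0.001, 0.261]
wrist_force: [-0.0, -0.5, -0.4]
width: 0.0937
finger_force: 0.0
```

```bash
python3 - <<'E'
from h import *
o=robot.get_obs(); print(o['time'],o['tool_pos'],o['width'],o['finger_force'])
t=robot.snapshot("top")[:,:,::-1]; s=robot.snapshot("scene")[:,:,::-1]
cv2.imwrite("pics/t9.png",t); cv2.imwrite("pics/s9.png",s)
cv2.imwrite("pics/p9.png",np.hstack([cv2.resize(t[150:280,280:450],None,fx=3,fy=3)[:,:],cv2.resize(s[100:230,70:240],None,fx=1.7,fy=3)]))
E
```

```text
21.8167 [ 0.3548 -0.0708  0.2865] 0.09373978272111617 0.0
```

View pics/p9.png

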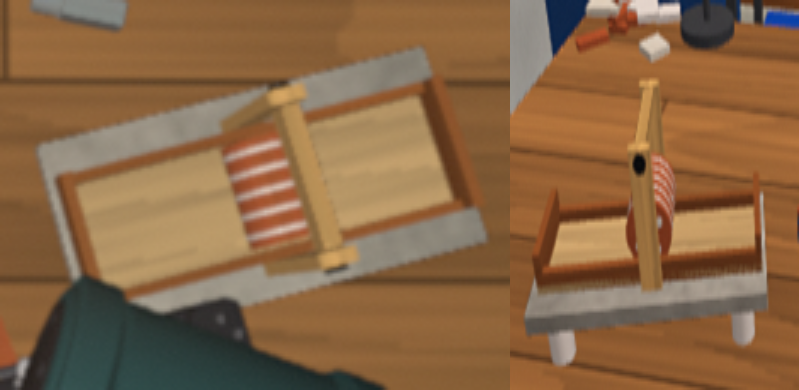

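```bash
python3 - <<'E'
from h import *
T=lambda u,v,z: ray("top",280+(u+.5)/3-.5,150+(v+.5)/3-.5,z)
a,b=T(286,94,.197),T(338,258,.197); x=(a-b)/np.linalg.norm(a-b); y=np.array([-x[1],x[0]]); m=(a+b)/2
print(m,np.linalg.norm(a-b),np.degrees(np.arctan2(x[1],x[0])))
st=np.array([.5058,-.272]); print("off",m-st)
p=T(238,195,.102); print("left tangent - expect ~+35:",(p-m)@y)
w=robot.snapshot("wrist")
E
```

```text
[ 0.5043 -0.2702] 0.1287057241035039 14.805894077372672
off [-0.0015  0.0018]
left tangent - expect ~+35: 0.02994996424197247
```

```bash
python3 -c "
from bench import robot
print(robot.close_job())"
```

```text
the job is handed in; nothing more can be done
None
```

The job is handed in at about 22 s: the board is on the kiln shelf about 2 mm off centre and square to it, let go, with the roller within about 5 mm of its middle after more than 3 s held in the air. One departure from the task: the arm cannot be commanded to tilt, so I brought the roller to the middle by sliding the gripped board quickly along the bench before lifting it, rather than by tilting it in the air.

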